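# Enter the staining order on the stain programmer

## Task

The three stain jars in the white rack behind the programmer stand in the order in which the slides are to go through them. Enter that order on the programmer, the white console: with your fingertips press fully down the key of the leftmost jar's colour, then of the middle jar's, then of the rightmost jar's (left as seen from the robot; pressed keys stay down), and then press the round green start button down and let go of it. Leave the yellow key up, and do not lift or move the jars or anything else.

Things in the scene. Friction and masses are not known exactly. Their poses are not given: they have to be found in the camera images.
- programmer: white desktop console, fixed, 120 x 276 mm, flat top at 45 mm. Origin: centre of its underside; x across its depth, away from the robot; y along its length, to the left; z up; yaw up to 0.25 rad. In one row at x = -12 mm, left to right: violet, yellow, red, blue square keys (y = 93, 45, -3, -51 mm), round green start button (y = -104 mm). Flat black window behind the row
- violet_top (a point): top of the violet key: centre of the top face of a square violet key cap, 28 x 28 mm with rounded edges, on the programmer; at z 0.061 when up, and it moves down with the key. Keys stand 48 mm apart, centre to centre
- key_violet (a joint): travel of the violet key, m: 0 up, 0.009 fully down; moves straight down. It has no spring: about 2.5 N (plus damping) moves it and it stays where it is pushed to
- yellow_top (a point): top of the yellow key: centre of the top face of a square yellow key cap, 28 x 28 mm with rounded edges, on the programmer; at z 0.061 when up, and it moves down with the key. Keys stand 48 mm apart, centre to centre. To be left up
- key_yellow (a joint): travel of the yellow key, m: 0 up, 0.009 fully down; moves straight down. It has no spring: about 2.5 N (plus damping) moves it and it stays where it is pushed to
- red_top (a point): top of the red key: centre of the top face of a square red key cap, 28 x 28 mm with rounded edges, on the programmer; at z 0.061 when up, and it moves down with the key. Keys stand 48 mm apart, centre to centre
- key_red (a joint): travel of the red key, m: 0 up, 0.009 fully down; moves straight down. It has no spring: about 2.5 N (plus damping) moves it and it stays where it is pushed to
- blue_top (a point): top of the blue key: centre of the top face of a square blue key cap, 28 x 28 mm with rounded edges, on the programmer; at z 0.061 when up, and it moves down with the key. Keys stand 48 mm apart, centre to centre
- key_blue (a joint): travel of the blue key, m: 0 up, 0.009 fully down; moves straight down. It has no spring: about 2.5 N (plus damping) moves it and it stays where it is pushed to
- start_top (a point): centre of the top of the round green start button, 34 mm diameter, at z 0.067 when up; it stands in a round black housing 50 mm across whose top is at z 0.057, 53 mm from the blue key, centre to centre
- start (a joint): travel of the start button, m: 0 up, 0.006 fully down; a spring needs 5 N for the full travel and returns it when released
- jar_rack: open white rack tray, fixed, 74 x 215 x 30 mm, behind the programmer, holding the three jars in a row along its y axis, at y = +66 (left), 0 (middle) and -66 mm (right). Origin: centre of its underside; y points to the left; turned by up to 0.25 rad
- jar_red: stain jar with square lid, red, with a round red sticker of 42 mm on the lid in the colour of its key, 61 x 61 x 72 mm, see-through walls; stands loose in the jar rack in one of its three places (which one varies). Origin: centre of its underside. Reference only: it is not to be touched
- jar_violet: stain jar with square lid, violet, with a round violet sticker of 42 mm on the lid in the colour of its key, 61 x 61 x 72 mm, see-through walls; stands loose in the jar rack in one of its three places (which one varies). Origin: centre of its underside. Reference only: it is not to be touched
- jar_blue: stain jar with square lid, blue, with a round blue sticker of 42 mm on the lid in the colour of its key, 61 x 61 x 72 mm, see-through walls; stands loose in the jar rack in one of its three places (which one varies). Origin: centre of its underside. Reference only: it is not to be touched
- microscope: tall white microscope with a camera on top, fixed, right of the programmer, about 0.2 m wide and 0.54 m high, its eyepieces reaching about 0.18 m from the origin towards the robot at z 0.33 to 0.43; an obstacle to the arm's path. Origin: centre of its foot
- oil_bottle: small brown bottle with a black cap, 29 mm diameter, 62 mm high, loose, left of the rack; bystander. Origin: centre of its underside
- tape_rolls: a blue and a green roll of tape lying on each other, 81 mm diameter, 32 mm high, loose, right of the rack; bystander. Origin: centre of its underside
- marker: black and white marker pen, 122 mm long, 16 mm high, lying loose at the front right; bystander. Origin: centre of its underside
- handset: black telephone handset standing upright, 25 x 46 x 152 mm, loose, at the front right; bystander. Origin: centre of its underside

How it is judged:
On the way, in this order (a step that is already met when the one before it is completed fails the run):
1. the key of the leftmost jar's colour is pressed down with the fingers (((y of jar_red in the frame of jar_rack above 0.033 m and value of joint key_red above 0.006 m) or (y of jar_violet in the frame of jar_rack above 0.033 m and value of joint key_violet above 0.006 m) or (y of jar_blue in the frame of jar_rack above 0.033 m and value of joint key_blue above 0.006 m)) and contact force between the fingers and programmer above 0.3 N), for 0.04 s.
2. the key of the middle jar's colour is pressed down with the fingers (((y of jar_red in the frame of jar_rack between -0.033 and 0.033 m and value of joint key_red above 0.006 m) or (y of jar_violet in the frame of jar_rack between -0.033 and 0.033 m and value of joint key_violet above 0.006 m) or (y of jar_blue in the frame of jar_rack between -0.033 and 0.033 m and value of joint key_blue above 0.006 m)) and contact force between the fingers and programmer above 0.3 N), for 0.04 s.
3. the key of the rightmost jar's colour is pressed down with the fingers (((y of jar_red in the frame of jar_rack below -0.033 m and value of joint key_red above 0.006 m) or (y of jar_violet in the frame of jar_rack below -0.033 m and value of joint key_violet above 0.006 m) or (y of jar_blue in the frame of jar_rack below -0.033 m and value of joint key_blue above 0.006 m)) and contact force between the fingers and programmer above 0.3 N), for 0.04 s.
4. the green start button is pressed down with the fingers (value of joint start above 0.004 m and contact force between the fingers and programmer above 0.3 N), for 0.04 s.
At the end, for the whole second after the job is handed in: the red, violet and blue keys are down (more than 6 of 9 mm), the yellow key is up (less than 3 mm), the start button has come back up (less than 2 mm), and each jar is within 15 mm of where it stood (value of joint each of key_red, key_violet, key_blue above 0.006 m and value of joint key_yellow below 0.003 m and value of joint start below 0.002 m and distance of each of jar_red, jar_violet, jar_blue from where it was at the start of the episode below 0.015 m); the robot touches nothing.
It fails at once if a colour key goes down (3 mm) before the key of a jar further left is down (6 mm) ((y of jar_red in the frame of jar_violet above 0.03 m and value of joint key_violet above 0.003 m and value of joint key_red below 0.006 m) or (y of jar_red in the frame of jar_blue above 0.03 m and value of joint key_blue above 0.003 m and value of joint key_red below 0.006 m) or (y of jar_violet in the frame of jar_red above 0.03 m and value of joint key_red above 0.003 m and value of joint key_violet below 0.006 m) or (y of jar_violet in the frame of jar_blue above 0.03 m and value of joint key_blue above 0.003 m and value of joint key_violet below 0.006 m) or (y of jar_blue in the frame of jar_red above 0.03 m and value of joint key_red above 0.003 m and value of joint key_blue below 0.006 m) or (y of jar_blue in the frame of jar_violet above 0.03 m and value of joint key_violet above 0.003 m and value of joint key_blue below 0.006 m)).
It fails at once if the start button is pressed (3 mm) before all three colour keys are down (6 mm) (value of joint start above 0.003 m and value of joint any of key_red, key_violet, key_blue below 0.006 m).
It fails at once if the yellow key is pressed (3 mm) (value of joint key_yellow above 0.003 m).
It fails at once if a jar is lifted, pushed (15 mm) or tipped (0.25 rad) (distance of any of jar_red, jar_violet, jar_blue from where it was at the start of the episode above 0.015 m or angle between any of jar_red, jar_violet, jar_blue's own z axis and vertical above 0.25 rad).
It fails at once if the oil bottle, tape rolls, marker or handset is moved (20 mm) (distance of any of oil_bottle, tape_rolls, marker, handset from where it was at the start of the episode above 0.02 m).
It also fails if it takes over 48 s, if anything falls off the work surface, if the arm or the gripper's body presses on something with over 40 N, if the wrist force passes 120 N, or if a joint passes its speed limit or range.

## Robot

A 7-joint arm with a two-finger parallel gripper is mounted at the origin on a cart in front of the work surface, level with it; the furniture and walls round the work are solid. World frame = base frame: x ahead of the robot, y to its left, z up, the work surface at z = 0. Lengths are in m, angles in rad, forces in N, time in s.
With the tool pointing down it reaches from about 0.35 to 0.9 m from the base axis. Payload 8.1 kg.
Tool frame: the origin (TCP) lies at the very end of the fingers, on their centre line; the grasp point (between the pads) lies 19 mm behind it (arm.tcp_to_grasp is the z of the grasp point in the tool frame, in m); z points along the fingers, y is the line along which they close (so a half turn about z gives the same grasp; the last joint's range is limited). The gripper opens to 92 mm and grips with 3 to 60 N. Pads are 19 mm wide; open, the fingers measure 130 mm over their backs; the gripper's body (75 mm by 190 mm) begins 47 mm behind the grasp point.
Start: joints at [-1.293, 0.434, 0.025, 1.573, -0.012, 1.134, -0.075], TCP at [0.232, 0.58, 0.227] pointing down, gripper open.
Joint ranges: [-2.62, 2.62], [-0.44, 2.09], [-1.27, 1.32], [0.08, 2.57], [-1.32, 4.46], [0.12, 2], [-2.74, 2.74]. Speed limits (rad/s): [2.22, 2.22, 3.01, 3.01, 3.14, 3.14, 3.14].

## Interface

Orientations are given as a rotation vector (axis times angle).
In Python, from cell import readout, vision, sign_off, arm gives the robot as it stands. The module is installed in compiled form; this text tells all that it offers.
- The arm moves only by the shell command python3 -m creep 'ROWS' [FORCE]. ROWS is JSON, a list of rows, each a list of 5 numbers: the shift along the tool's x, y, z in units of 4 cm (1.0 is 4 cm), then the turn about the tool's z in units of 4 degrees (1.0 is 4 degrees), then the opening, from 0 (shut) to 1 (fully open). A call has 1 to 12 rows; each row shifts and turns the commanded pose from where the row before left it, along the tool's axes as they then stand; what a row does not reach is not made up. A row lasts 1/8 s, in which the tool goes at most 62.5 mm and 10.7 degrees, less where a joint would pass 70% of its speed; a pose out of reach is approached as far as the arm can. A call with a number of a shift or a turn outside -1 to 1 is refused whole. A call with a gripper value outside its range is refused whole. The fingers move at their own pace and stop on an object; FORCE is the grip in N (left out, the last holds). Time passes only in rows, so rows that do not move let the fingers close. It gives the time, the measured TCP pose, the force, the opening and the grip force at its end, in the units of the state.
- readout.observe(): the state, without advancing time (a new reading comes with each control period).
- vision.get_image(name): name is "side" or "top" or "wrist"; returns a dict with "pixels" (400x640x3 uint8, blue, green, red), "z_map" (400x640 float32, m along the optical axis (not along the pixel's ray), 0 where there is no reading), "camera_matrix" (3x3 intrinsics, pixels), "position" and "rotation" of the camera in the world. Camera axes: x right, y up, looking along -z (the intrinsics and any distortion apply to the point x, -y, -z); pixel columns grow to the right and rows downward; lengths in m; the calibration is good to about 2 mm. The wrist camera is an equidistant fisheye: a pixel r from the principal point sees the ray r / f radians off the axis. A picture is of the moment at which its call begins.
- sign_off(): hands the job in; it is judged then, once.
The state is a dict: "clock": time; "joints": joint angles; "dq": joint speeds; "joint_efforts": joint torques, N m; "position": TCP position; "ee_rot": TCP orientation; "force": force on the tool from outside, world axes, zero at the start; "ft_torque": the same for the moment, N m; "width": opening from 0.0 (shut) to 1.0 (fully open); "gripper_force": force on a finger pad.
Only numpy, scipy, OpenCV 4.12 (cv2) and the standard library are available. Lean on these libraries where they do the work, as an engineer would, in place of code of your own. Each camera call takes 0.05 s, during which the arm holds its last target. There are 200 camera calls.

## Working session

There is one attempt and no reset: what is moved stays moved. The work goes in short steps, Python scripts to look and compute and a shell command to move; the robot and the scene stay as the last step left them, time stands still between calls to the robot, and variables do not carry over. Pictures are saved under pics/ and viewed, at most 10 in all, crops included, and the job is handed in when it is done.

```bash
mkdir -p pics
python3 - <<'E'
from cell import readout, vision
import cv2, numpy as np
s=readout.observe(); print({k:np.round(v,3) for k,v in s.items()})
for n in ("top","side"):
    d=vision.get_image(n); cv2.imwrite(f"pics/{n}0.png",d["pixels"]); np.savez(f"{n}0.npz",**d)
    print(n,d["camera_matrix"].tolist(),d["position"],np.round(d["rotation"],3).tolist(),d.keys())
E
```

```text
{'clock': np.float64(0.0), 'joints': array([-1.293,  0.435,  0.025,  1.574, -0.012,  1.134, -0.075]), 'dq': array([ 0.001, -0.001,  0.   , -0.   , -0.001,  0.001,  0.   ]), 'joint_efforts': array([-0.0000e+00, -6.6785e+01,  9.8500e-01, -3.1447e+01, -6.0000e-02,
        4.3000e-02,  0.0000e+00]), 'position': array([0.232, 0.58 , 0.226]), 'ee_rot': array([-5.950e-01, -3.085e+00,  2.000e-03]), 'force': array([ 0.211,  0.217, -0.687]), 'ft_torque': array([ 0.017, -0.063, -0.057]), 'gripper_force': np.float64(0.0), 'width': np.float64(1.001)}
top [[438.1929146671455, 0.0, 321.63524911920024], [0.0, 438.1929146671455, 202.90373755897164], [0.0, 0.0, 1.0]] [ 0.29552008 -0.12808449  1.38195311] [0.134, -0.153, -1.554] dict_keys(['pixels', 'z_map', 'camera_matrix', 'position', 'rotation'])
side [[361.03799104997313, 0.0, 321.55506491027694], [0.0, 361.03799104997313, 199.6221505237261], [0.0, 0.0, 1.0]] [0.44189328 0.57505741 0.66486641] [0.113, -1.27, -2.706] dict_keys(['pixels', 'z_map', 'camera_matrix', 'position', 'rotation'])
```

View pics/top0.png

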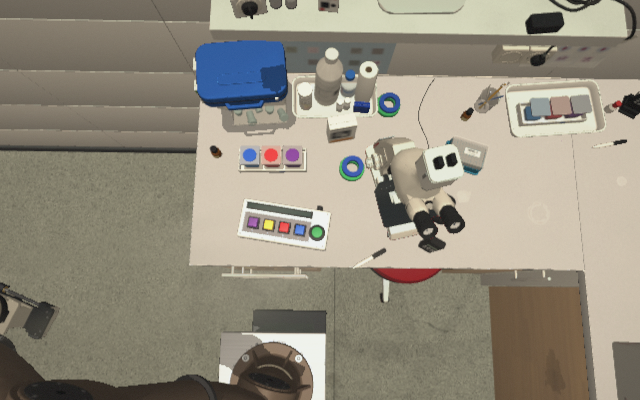

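View pics/side0.png

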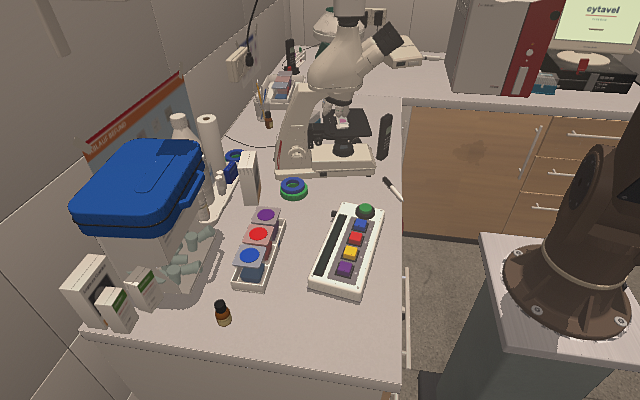

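The top view shows the jars left to right as blue (250,155), red (271,155) and violet (292,155). The side view agrees, with blue nearest the left-hand camera. The keys in the top view are violet (253,222), yellow (269,225), red (284,228), blue (300,230) and start (317,233).

```bash
cat > h.py <<'E'
import numpy as np, cv2
from scipy.spatial.transform import Rotation as R
HUE={'violet':(135,160),'yellow':(20,35),'red':(0,8),'blue':(105,125),'green':(45,80)}
def blob(img,c,near,rad=9):
    h=cv2.cvtColor(img,cv2.COLOR_BGR2HSV); lo,hi=HUE[c]
    m=cv2.inRange(h,(lo,90,50),(hi,255,255)); w=np.zeros_like(m); cv2.circle(w,near,rad,255,-1)
    n,l,st,ce=cv2.connectedComponentsWithStats(m&w)
    if n<2: return None
    i=1+np.argmax(st[1:,4]); return ce[i],st[i,4]
def ray(d,p):
    K=d['camera_matrix']; v=np.array([(p[0]-K[0,2])/K[0,0],-(p[1]-K[1,2])/K[1,1],-1])
    return d['position'],R.from_rotvec(d['rotation']).apply(v)
def plane(d,p,z):
    o,v=ray(d,p); return o+v*(z-o[2])/v[2]
def tri(a,b):
    (o,u),(q,v)=a,b; A=np.stack([u,-v],1); t=np.linalg.lstsq(A,q-o,rcond=None)[0]
    x,y=o+u*t[0],q+v*t[1]; return (x+y)/2,np.linalg.norm(x-y)
E
python3 - <<'E'
from h import *
T=dict(np.load('top0.npz'));S=dict(np.load('side0.npz'))
P={'violet':((253,222),(345,268)),'yellow':((269,225),(351,253)),'red':((284,228),(356,239)),'blue':((300,230),(360,226)),'green':((317,233),(366,211))}
for c,(a,b) in P.items():
    A=blob(T['pixels'],c,a);B=blob(S['pixels'],c,b)
    print(c,A,B)
    if A and B:
        x,e=tri(ray(T,A[0]),ray(S,B[0])); z=.067 if c=='green' else .061
        print('  tri',x.round(4),round(e,4),'top plane',plane(T,A[0],z).round(4),'side plane',plane(S,B[0],z).round(4))
for c,p in (('blue',(250,155)),('red',(271,155)),('violet',(292,155))): 
    A=blob(T['pixels'],c,p); print('jar',c,plane(T,A[0],.072).round(3))
E
```

```text
violet (array([252.60273973, 221.84931507]), np.int32(73)) (array([344.56779661, 266.43220339]), np.int32(118))
  tri [0.48   0.0665 0.0552] 0.0013 top plane [0.4786 0.0657 0.061 ] side plane [0.4803 0.0712 0.061 ]
yellow (array([268.29032258, 224.43010753]), np.int32(93)) (array([350.13333333, 250.37142857]), np.int32(105))
  tri [0.4729 0.0185 0.0554] 0.0017 top plane [0.4713 0.0179 0.061 ] side plane [0.4735 0.0234 0.061 ]
red (array([283.86, 226.98]), np.int32(100)) (array([355.16      , 237.72666667]), np.int32(150))
  tri [ 0.4661 -0.0287  0.0496] 0.0011 top plane [ 0.4641 -0.0295  0.061 ] side plane [ 0.4662 -0.0176  0.061 ]
blue (array([299.33707865, 229.33707865]), np.int32(89)) (array([359.71794872, 223.93162393]), np.int32(117))
  tri [ 0.4595 -0.0762  0.051 ] 0.0014 top plane [ 0.4575 -0.0765  0.061 ] side plane [ 0.4598 -0.0657  0.061 ]
green (array([316.44210526, 231.83157895]), np.int32(95)) (array([365.07058824, 207.29411765]), np.int32(85))
  tri [ 0.4512 -0.1285  0.0616] 0.0012 top plane [ 0.4499 -0.1284  0.067 ] side plane [ 0.4517 -0.1223  0.067 ]
jar blue [0.687 0.083 0.072]
jar red [0.688 0.017 0.072]
jar violet [ 0.689 -0.05   0.072]
```

```bash
cat >> h.py <<'E'
KEY={'violet':(.479,.066),'red':(.465,-.029),'blue':(.458,-.076),'start':(.4505,-.1285)}
def togo(target,ang=None):
    "shift in tool units (4 cm) to target xyz; turn in 4 deg units so that tool y points at world angle ang"
    from cell import readout
    s=readout.observe(); r=R.from_rotvec(s['ee_rot']); y=r.as_matrix()[:,1]
    d=r.inv().apply(np.array(target)-s['position'])/.04
    t=None if ang is None else -(ang-np.degrees(np.arctan2(y[1],y[0])))/4
    return d,t,s
E
python3 - <<'E'
from h import *
from cell import readout
d,t,s=togo((.458,-.076,.226),-8.5); print(d,t)
n=20; w=(np.array([.458,-.076,.226])-s['position'])/n; r=R.from_rotvec(s['ee_rot'])
for i in range(n):
    print([*np.round(r.inv().apply(w)/.04,2),round(t/n,2)]); r=r*R.from_euler('z',t/n*4,degrees=True)
E
```

```text
[-11.33492088 -13.12141376   0.02050167] 19.169506060533617
[np.float64(-0.57), np.float64(-0.66), np.float64(0.0), np.float64(0.96)]
[np.float64(-0.61), np.float64(-0.62), np.float64(0.0), np.float64(0.96)]
[np.float64(-0.65), np.float64(-0.57), np.float64(0.0), np.float64(0.96)]
[np.float64(-0.69), np.float64(-0.53), np.float64(0.0), np.float64(0.96)]
[np.float64(-0.72), np.float64(-0.48), np.float64(0.0), np.float64(0.96)]
[np.float64(-0.75), np.float64(-0.43), np.float64(0.0), np.float64(0.96)]
[np.float64(-0.78), np.float64(-0.38), np.float64(0.0), np.float64(0.96)]
[np.float64(-0.8), np.float64(-0.33), np.float64(0.0), np.float64(0.96)]
[np.float64(-0.82), np.float64(-0.28), np.float64(0.0), np.float64(0.96)]
[np.float64(-0.84), np.float64(-0.22), np.float64(0.0), np.float64(0.96)]
[np.float64(-0.85), np.float64(-0.16), np.float64(0.0), np.float64(0.96)]
[np.float64(-0.86), np.float64(-0.11), np.float64(0.0), np.float64(0.96)]
[np.float64(-0.87), np.float64(-0.05), np.float64(0.0), np.float64(0.96)]
[np.float64(-0.87), np.float64(0.01), np.float64(0.0), np.float64(0.96)]
[np.float64(-0.86), np.float64(0.07), np.float64(0.0), np.float64(0.96)]
[np.float64(-0.86), np.float64(0.13), np.float64(0.0), np.float64(0.96)]
[np.float64(-0.85), np.float64(0.18), np.float64(0.0), np.float64(0.96)]
[np.float64(-0.83), np.float64(0.24), np.float64(0.0), np.float64(0.96)]
[np.float64(-0.82), np.float64(0.29), np.float64(0.0), np.float64(0.96)]
[np.float64(-0.79), np.float64(0.35), np.float64(0.0), np.float64(0.96)]
```

```bash
python3 -m creep '[[-0.57,-0.66,0,0.96,0],[-0.61,-0.62,0,0.96,0],[-0.65,-0.57,0,0.96,0],[-0.69,-0.53,0,0.96,0],[-0.72,-0.48,0,0.96,0],[-0.75,-0.43,0,0.96,0],[-0.78,-0.38,0,0.96,0],[-0.8,-0.33,0,0.96,0],[-0.82,-0.28,0,0.96,0],[-0.84,-0.22,0,0.96,0]]' 10; python3 -c "
from h import *
print(togo((.458,-.076,.226),-8.5))"
```

```text
clock: 1.35
position: [0.3458, 0.2503, 0.2267]
ee_rot: [-1.581, -2.715, -0.0]
force: [-1.4, -0.4, -0.8]
width: 0.013
gripper_force: 0.0
(array([-8.47824673, -1.5846054 ,  0.01752187]), np.float64(9.514415349266173), {'clock': 1.35, 'joints': array([-0.99235208,  0.10182322,  0.2653986 ,  2.04085945, -0.03170101,
        1.00260237, -0.19532577]), 'dq': array([ 0.31741376, -0.16676824,  0.26386125,  0.19560998,  0.0166427 ,
       -0.03045783,  0.03840778]), 'joint_efforts': array([ -3.07001978, -35.25717258,  -0.3244241 , -29.35255945,
        -0.18028919,   0.20129012,  -0.11703591]), 'position': array([0.34584286, 0.25026272, 0.22672837]), 'ee_rot': array([-1.58127305e+00, -2.71459161e+00, -1.41678669e-04]), 'force': array([-1.4250136 , -0.3801108 , -0.75809308]), 'ft_torque': array([-0.03348916, -0.02177274,  0.00209539]), 'gripper_force': 0.0, 'width': 0.012859228631729325})
```

```bash
python3 -m creep '[[-0.85,-0.16,0,0.96,0],[-0.86,-0.11,0,0.96,0],[-0.87,-0.05,0,0.96,0],[-0.87,0.01,0,0.96,0],[-0.86,0.07,0,0.96,0],[-0.86,0.13,0,0.96,0],[-0.85,0.18,0,0.96,0],[-0.83,0.24,0,0.96,0],[-0.82,0.29,0,0.96,0],[-0.79,0.35,0,0.96,0],[0,0,0.8,0,0],[0,0,0.8,0,0]]'
python3 -m creep '[[0,0,0.8,0,0],[0,0,0,0,0],[0,0,0,0,0]]'
python3 - <<'E'
from h import *
from cell import vision
d,t,s=togo((.458,-.076,.061),-8.5); print(d,t,s['joints'].round(2))
d=vision.get_image('side'); cv2.imwrite('pics/side1.png',cv2.resize(d['pixels'][120:320,240:480],None,fx=2.5,fy=2.5))
E
```

```text
clock: 2.85
position: [0.4577, -0.0773, 0.1622]
ee_rot: [2.384, 2.044, 0.001]
force: [-0.3, 0.8, -0.4]
width: 0.006
gripper_force: 0.0
clock: 3.22
position: [0.4581, -0.0766, 0.1317]
ee_rot: [2.383, 2.046, 0.001]
force: [-0.2, -0.8, 0.1]
width: 0.008
gripper_force: 0.0
[ 0.01476044 -0.00628621  1.76722471] -0.04744024201254593 [-0.43  0.32  0.61  2.11 -0.26  0.79  0.19]
```

View pics/side1.png

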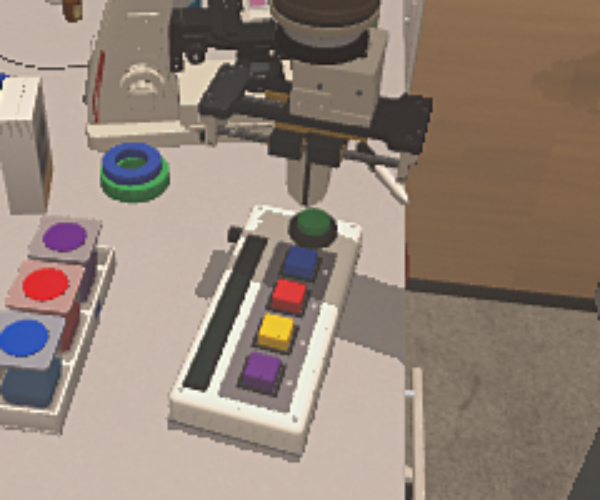

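The crop shows the shut fingertips at (306,200), above the blue key (300,262), with all keys up. I'm pressing blue now.

```bash
python3 -m creep '[[0,0,0.5,0,0],[0,0,0.5,0,0],[0,0,0.4,0,0],[0,0,0.2,0,0],[0,0,0.15,0,0],[0,0,0.05,0,0]]';python3 -m creep '[[0,0,0.05,0,0],[0,0,0.05,0,0],[0,0,0.05,0,0]]';python3 -m creep '[[0,0,0.05,0,0],[0,0,0.05,0,0],[0,0,0,0,0]]'
```

```text
clock: 4.03
position: [0.4584, -0.076, 0.0592]
ee_rot: [2.382, 2.048, 0.002]
force: [-0.5, 0.6, 3.3]
width: 0.003
gripper_force: 1.2
clock: 4.4
position: [0.4584, -0.076, 0.0529]
ee_rot: [2.381, 2.048, 0.001]
force: [1.0, 0.7, 2.0]
width: 0.004
gripper_force: 1.2
clock: 4.78
position: [0.4586, -0.076, 0.0516]
ee_rot: [-2.383, -2.047, -0.006]
force: [-13.0, 3.0, 60.6]
width: 0.007
gripper_force: 30.7
```

```bash
python3 -m creep '[[0,0,-0.4,0,0],[0,0,-0.4,0,0],[0.4,0,0,0,0],[0.4,0,0,0,0],[0.39,0,0,0,0],[0,0,0,0,0]]'
python3 - <<'E'
from h import *
print(togo((.465,-.029,.0525),-8.5)[:2])
E
```

```text
clock: 5.52
position: [0.4648, -0.027, 0.0801]
ee_rot: [-2.378, -2.052, 0.001]
force: [0.4, 0.4, -0.5]
width: 0.003
gripper_force: 0.0
(array([-0.04768828,  0.01368477,  0.69068073]), np.float64(0.01637356916568411))
```

```bash
python3 -m creep '[[-0.05,0,0.3,0,0],[0,0,0.15,0,0],[0,0,0.1,0,0],[0,0,0.05,0,0],[0,0,0.05,0,0],[0,0,0.04,0,0],[0,0,0,0,0]]';python3 -m creep '[[0,0,0.02,0,0],[0,0,0,0,0]]'
```

```text
clock: 6.4
position: [0.4648, -0.0307, 0.0531]
ee_rot: [2.382, 2.048, 0.001]
force: [0.4, 0.2, 0.1]
width: -0.0
gripper_force: 0.0
clock: 6.65
position: [0.4649, -0.0307, 0.0524]
ee_rot: [2.382, 2.048, 0.001]
force: [0.6, 0.6, 0.9]
width: 0.004
gripper_force: 0.3
```

```bash
python3 -m creep '[[0,0,0.02,0,0],[0,0,0.01,0,0],[0,0,0,0,0]]'; python3 -m creep '[[0,0,-0.4,0,0],[0,0,-0.4,0,0],[0,0,0,0,0]]'
python3 - <<'E'
from h import *
print(togo((.479,.066,.0515),-8.5)[:2])
E
```

```text
clock: 7.02
position: [0.4649, -0.0307, 0.0521]
ee_rot: [-2.382, -2.048, -0.002]
force: [-4.3, 1.0, 20.5]
width: 0.002
gripper_force: 10.2
clock: 7.4
position: [0.4654, -0.0307, 0.0838]
ee_rot: [2.381, 2.048, 0.003]
force: [0.2, 0.9, 0.4]
width: 0.003
gripper_force: 0.0
(array([ 2.44172106, -0.0262526 ,  0.80931838]), np.float64(-0.026268729816634195))
```

```bash
python3 -m creep '[[0.6,0,0,0,0],[0.7,0,0,0,0],[0.7,-0.03,0,0,0],[0.44,0,0,0,0],[0,0,0,0,0],[0,0,0.4,0,0],[0,0,0.2,0,0],[0,0,0.08,0,0],[0,0,0.05,0,0],[0,0,0.04,0,0],[0,0,0.02,0,0],[0,0,0,0,0]]';python3 -m creep '[[0,0,0.02,0,0],[0,0,0,0,0]]'
```

```text
clock: 8.9
position: [0.478, 0.0654, 0.0522]
ee_rot: [-2.382, -2.048, -0.001]
force: [-4.9, -2.3, 13.2]
width: 0.008
gripper_force: 6.5
clock: 9.15
position: [0.4781, 0.0654, 0.052]
ee_rot: [-2.382, -2.047, -0.002]
force: [-7.6, -2.5, 25.8]
width: 0.009
gripper_force: 12.7
```

Violet is down. I'm lifting, checking the keys from both views, and then going to start.

```bash
python3 -m creep '[[0,0,-0.5,0,0],[0,0,-0.5,0,0],[0,0,-0.2,0,0],[-1,0,0,0,0],[-1,0,0,0,0],[-1,0,0,0,0],[-1,0,0,0,0],[-0.9,0,0,0,0],[0,0,0,0,0],[0,0,0,0,0]]'
python3 - <<'E'
from h import *
from cell import vision
print(togo((.4505,-.1285,.067),-8.5)[:2])
d=vision.get_image('side'); cv2.imwrite('pics/side2.png',cv2.resize(d['pixels'][180:300,300:400],None,fx=5,fy=5))
E
```

```text
clock: 10.4
position: [0.4486, -0.1274, 0.0984]
ee_rot: [-2.382, -2.048, -0.0]
force: [0.2, 1.0, -0.1]
width: 0.008
gripper_force: 0.0
(array([-0.02009844,  0.05010459,  0.78606793]), np.float64(-0.029072259636108377))
```

View pics/side2.png

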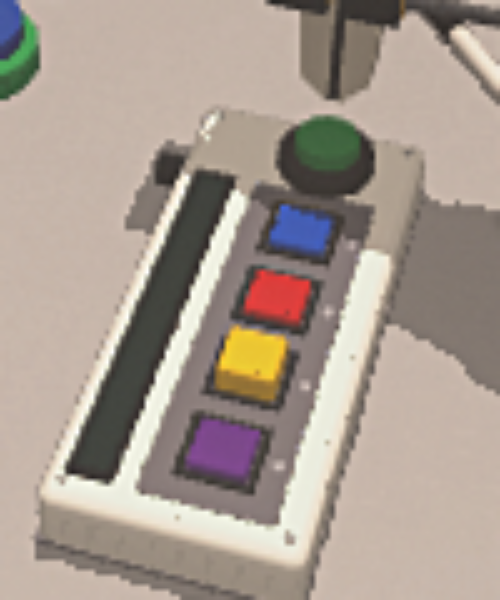

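The crop shows blue (300,230), red (280,297) and violet (228,448) down, yellow (252,362) up, and the fingers above the green button (325,145).

```bash
python3 -m creep '[[0,0.05,0.4,0,0],[0,0,0.3,0,0],[0,0,0.1,0,0],[0,0,0.07,0,0],[0,0,0.05,0,0],[0,0,0,0,0],[0,0,0,0,0]]'
```

```text
clock: 11.32
position: [0.4505, -0.1283, 0.0621]
ee_rot: [-2.382, -2.048, -0.0]
force: [-2.4, 1.9, 3.7]
width: 0.006
gripper_force: 2.2
```

```bash
python3 -m creep '[[0,0,0.03,0,0],[0,0,0.02,0,0],[0,0,0,0,0]]'; python3 -m creep '[[0,0,-0.4,0,0],[0,0,-0.7,0,0],[0,0,-0.8,0,0],[0,0,-0.8,0,0],[0,0,0,0,0],[0,0,0,0,0]]'
python3 - <<'E'
from cell import vision
import cv2
a=vision.get_image('side')['pixels'][140:300,220:420]; cv2.imwrite('pics/side3.png',cv2.resize(a,None,fx=3,fy=3))
E
```

```text
clock: 11.7
position: [0.4507, -0.1284, 0.0609]
ee_rot: [-2.382, -2.048, -0.002]
force: [-6.8, 2.7, 24.2]
width: 0.005
gripper_force: 12.0
clock: 12.45
position: [0.4507, -0.1282, 0.1677]
ee_rot: [2.382, 2.048, 0.001]
force: [-1.2, 0.1, -0.4]
width: 0.003
gripper_force: 0.0
```

View pics/side3.png

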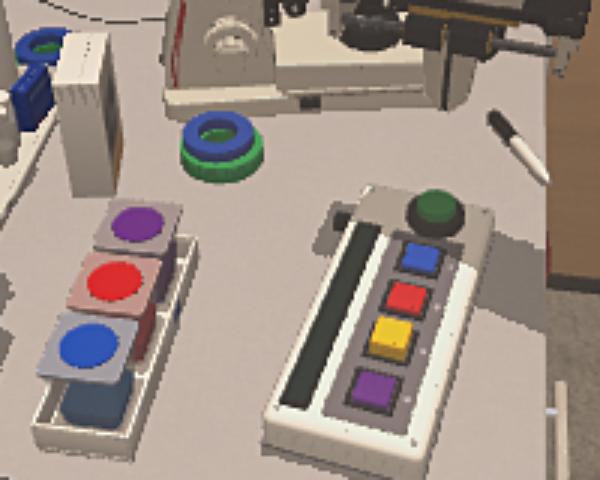

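The three keys are down at (422,258), (407,297) and (375,388). Yellow (390,338) is up, the green button (437,207) has come back up, the jars stand undisturbed, and the arm is clear.

```bash
python3 -c "
from cell import sign_off
print(sign_off())"
```

```text
the job is handed in; nothing more can be done
None
```

I pressed blue, red and violet in jar order, then pressed and released start; the last picture showed yellow up and the jars undisturbed, and the job was handed in after about 12.5 s of robot time, though the hand-in returned no verdict.

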